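# Slide the coffee tray past its spring catch

### The job

The little coffee tray stands at one end of its slide, kept there by the tongue of a sprung catch bar that runs beside it. With a fingertip press the bar well down and keep it down while you push the tray by its side lug along the slide, until the lug is completely past the tongue; then let go, so that the bar springs up again and the tongue locks the tray in its new place. Push gently, grip and lift nothing, keep the mug standing in the tray, and leave the things around alone.

Things in the scene. Friction and masses are not known exactly. Their poses are not given: they have to be found in the camera images.
- slide_base: Fixed smooth, waxed wooden slide, plate x -102 to +58, y -167 to +143 mm, 10 mm thick, with 10 mm high guide rails and low end stops. Origin on the worktop under the line on which the tray's centre slides, z up. The tray is to move along its +y (to the robot's left; the slide is turned at most 0.4 rad). The catch bar lies on its -x side, near the robot.
- bar_top (a point): Centre line of the catch bar's upper face, 32 mm above the worktop at rest; in the slide's frame x -80, y -60 mm. The bar is a flat steel strip 28 mm wide (x -94 to -66), from y -146 to +69 mm, sinking level wherever pressed. Blocks 26 mm wide, 36 mm tall stand past both its ends. A fingertip may slide along it while pressing.
- tongue (a point): Top of the tongue, a steel piece 12 mm long (slide's y -12 to 0 mm) that sticks out from the bar towards the tray, flush with the bar's upper face and moving with it; centre at x -60, y -6 mm in the slide's frame. At rest it stands 7 mm higher than the underside of the tray's tooth and so blocks it.
- catch_bar (a joint): How far the bar is pressed down: 0 at rest, 0.014 m at the bottom. Spring: about 3 N to start, 7 N at the bottom. Pressed more than 7 mm the tongue is clear of the tooth; aim at 10 to 12 mm. It springs back when let go, if nothing stands over the tongue.
- coffee_tray: Loose white tray, 84 (x) by 160 (y) by 28 mm tall, about 0.45 kg, between the rails with 2 mm play each side; origin at the centre of its underside, 10 mm above the worktop; axes as the slide's. Starts at y -58 to -35 mm in the slide's frame; free beyond the tongue once that y is more than 8 mm; meets the far end stop at about 47 mm.
- tooth (a point): Middle of the underside of the tooth that hangs under the root of the tray's lug, between tray and bar, in line with the tongue: tray x -54, y 0; 16 mm long (tray y -8 to +8 mm); 25 mm above the worktop.
- lug_face (a point): Middle of the flat rear face (looking to the slide's -y) of the lug, the face to push: tray x -78, y -8 mm, 49 mm above the worktop. The lug sticks out from the middle of the tray's -x side over the bar, to tray x -95 mm; 16 mm long (tray y -8 to +8 mm), 36 to 62 mm above the worktop, so it passes 4 mm over the resting bar.
- lug_front: The front half of the tray's lug (tray y 0 to +8 mm), whose face looks along the slide's +y; not to be gripped or pulled. Its origin is the tray's origin.
- espresso_mug: Small white dotted mug, 63 x 92 x 55 mm with handle, standing loose in the tray (its top about 70 mm above the worktop); origin at its underside, half-way along its length with the handle; z up.
- canister: Bystander: round canister with wooden lid, 87 x 87 x 120 mm, on the worktop right of the slide; origin at its underside.
- food_tin: Bystander: food tin, 75 mm wide, 58 mm tall, on the worktop right of the slide; origin at its underside.
- timer: Bystander: round dome-topped kitchen timer, 62 mm wide, 53 mm tall, on the worktop left of the slide; origin at its underside.
- big_mug: Bystander: large striped mug, 83 x 115 x 90 mm, on the worktop right of the slide; origin at its underside.
Not all that is in view belongs to the job. Leave any purple look-alike of the espresso_mug alone.

How it is judged (in metres and radians):
On the way:
1. the lug's tooth passes over the tongue while the bar is held down below it (y of coffee_tray in the frame of slide_base between -0.018 and 0.006 m and value of joint catch_bar above 0.0075 m), for 0.1 s.
At the end, for the whole second after the job is handed in: The tray lies flat on the slide between the rails with its centre more than 8 mm past the slide's origin (tooth beyond the tongue), at rest; the bar is up again within 2 mm; the mug stands in the tray (y of coffee_tray in the frame of slide_base between 0.008 and 0.055 m and value of joint catch_bar below 0.002 m and linear speed of coffee_tray below 0.01 m/s and angle between coffee_tray's own z axis and vertical below 0.06 rad and z of coffee_tray in the frame of slide_base below 0.013 m and angle between espresso_mug's own z axis and vertical below 0.15 rad and z of espresso_mug in the frame of coffee_tray below 0.012 m); the robot touches nothing.
It fails at once if the tray is lifted or tipped (z of coffee_tray in the frame of slide_base above 0.018 m or angle between coffee_tray's own z axis and vertical above 0.15 rad).
It fails at once if the mug is gripped, lifted or tipped (contact force between the fingers and espresso_mug above 5 N or angle between espresso_mug's own z axis and vertical above 0.4 rad or z of espresso_mug in the frame of coffee_tray above 0.02 m).
It fails at once if the tray is squeezed or shoved with more than 35 N (contact force between the fingers and coffee_tray above 35 N).
It fails at once if the lug is gripped: a finger presses on its front half with more than 8 N (contact force between the fingers and lug_front above 8 N).
It fails at once if a bystander is moved more than 15 mm (distance of any of canister, food_tin, timer, big_mug from where it was at the start of the episode above 0.015 m).
It also fails if it takes over 35 s, if anything falls off the work surface, if the arm or the gripper's body presses on something with over 40 N, if the wrist force passes 120 N, or if a joint passes its speed limit or range.

### The arm

A 6-joint arm with a two-finger parallel gripper is mounted at the origin on a cart in front of the work surface, level with it; the furniture and walls round the work are solid. World frame = base frame: x ahead of the robot, y to its left, z up, the work surface at z = 0. Lengths are in mm, angles in rad, forces in N, time in s.
With the tool pointing down it reaches from about 375 to 975 mm from the base axis. Payload 3.8 kg.
Tool frame: the origin (TCP) lies on the mounting face of the last link; the fingertips stand 166 mm ahead of it and the grasp point (between the pads) lies 147 mm ahead of it; z points along the fingers, y is the line along which they close (so a half turn about z gives the same grasp; the last joint's range is limited). The gripper opens to 88 mm and grips with 3 to 60 N. Pads are 18 mm wide; open, the fingers measure 123 mm over their backs; the gripper's body (75 mm by 187 mm) begins 45 mm behind the grasp point.
Start: joints at [1.116, 0.264, 1.604, -0, 1.274, -0.037], TCP at [273.879, 616.936, 404.706] pointing down, gripper open.
Joint ranges: [-2.63, 2.63], [-0.94, 2.18], [0.31, 2.57], [-1.31, 4.45], [0, 2.66], [-2.55, 2.55]. Speed limits (rad/s): [2.57, 2.57, 3.14, 3.14, 3.14, 3.14].

### API

Orientations are given as a unit quaternion [w, x, y, z].
In Python, from rig import get_state, capture, job_done, silhouettes gives the robot as it stands.
- The arm moves only by the shell command python3 -m jog 'ROWS' [FORCE]. ROWS is JSON, a list of rows, each a list of 7 numbers: the opening, from 0 (shut) to 1 (fully open), then the shift along the tool's x, y, z in cm, then the turn, a rotation vector about the tool's x, y, z in degrees. A call has 1 to 5 rows; each row is the pose to reach, as a shift and turn from the pose commanded when the call began, along the tool's axes at that moment; what a row does not reach only later rows make up. A row lasts 1/8 s, in which the tool goes at most 62.5 mm and 10.7 degrees, less where a joint would pass 70% of its speed; a pose out of reach is approached as far as the arm can. A call with a gripper value outside its range is refused whole. The fingers move at their own pace and stop on an object; FORCE is the grip in N (left out, the last holds). Time passes only in rows, so rows that repeat a pose let the fingers close. It gives the time, the measured TCP pose, the force, the opening and the grip force at its end, in the units of the state.
- get_state(): the state, without advancing time (a new reading comes with each control period).
- capture(name): name is "side" or "top"; returns a dict with "frame" (384x512x3 uint8, red, green, blue), "K" (3x3 intrinsics, pixels), "pose" (4x4, takes a point from camera to world coordinates). Camera axes: x right, y down, z forward; pixel columns grow to the right and rows downward; lengths in mm; the calibration is good to about 2 mm. A picture is of the moment at which its call begins. There is no depth.
- job_done(): hands the job in; it is judged then, once.
Trained networks look in a picture, given as the dict that the camera call returned (one of the last four; its "shot" number tells which), for a name from the list of things; names that differ only in an ending like _2 or _b are one class to them, and where a whole thing is asked for, a point or a joint stands for the part that bears it (a point fixed in the world has none). Each returns a list of dicts, best first, with "confidence" (0 to 1); they miss things now and then, are a little off and sometimes report something else, mostly with a low value. They report only what shows in the picture. A call takes as long as a camera call. They do not tell look-alikes from the thing itself.
- silhouettes(picture, name): "mask" (384x512 bool, what is visible of it) and "extent" ([centre column, centre row, width, height] in pixels, round what is visible of it).
The state is a dict: "time": time; "joint_positions": joint angles; "joint_velocities": joint speeds; "effort": joint torques, N m; "eef_pos": TCP position; "ee_rot": TCP orientation; "ft_force": force on the tool from outside, world axes, zero at the start; "torque": the same for the moment, N m; "opening": opening from 0.0 (shut) to 1.0 (fully open); "grasp_force": force on a finger pad.
Only numpy, scipy, OpenCV 4.12 (cv2) and the standard library are available. Lean on these libraries where they do the work, as an engineer would, in place of code of your own. Each camera call takes 0.05 s, during which the arm holds its last target. There are 200 camera calls.

## Working session

There is one attempt and no reset: what is moved stays moved. The work goes in short steps, Python scripts to look and compute and a shell command to move; the robot and the scene stay as the last step left them, time stands still between calls to the robot, and variables do not carry over. Pictures are saved under pics/ and viewed, at most 10 in all, crops included, and the job is handed in when it is done.

```bash
mkdir -p pics; ls; cat > h.py <<'E'
import numpy as np, cv2
from rig import get_state, capture, job_done, silhouettes
def save(p,n): cv2.imwrite(f'pics/{n}.png',p['frame'][:,:,::-1])
def ray(p,uv,z):
    K,T=np.array(p['K']),np.array(p['pose']); d=T[:3,:3]@np.linalg.solve(K,[uv[0],uv[1],1]); o=T[:3,3]
    return o+d*(z-o[2])/d[2]
def proj(p,X):
    K,T=np.array(p['K']),np.array(p['pose']); c=(np.atleast_2d(X)-T[:3,3])@T[:3,:3]; q=c@K.T; return q[:,:2]/q[:,2:]
E
python3 - <<'E'
from h import *
a=capture('top');b=capture('side')
cv2.imwrite('pics/both.png',cv2.resize(np.hstack([a['frame'],b['frame']]),(800,300))[:,:,::-1]);save(a,'top0');save(b,'side0')
s=get_state();print(s)
for n,p in(('top',a),('side',b)):
  print(n,p['pose'])
  for k in ['slide_base','coffee_tray','catch_bar','lug_front','espresso_mug','canister','food_tin','timer','big_mug']:
    print(k,[(np.round(d['extent']),round(d['confidence'],2)) for d in silhouettes(p,k)[:3]])
E
```

```text
pics
{'time': 0.1, 'joint_positions': array([ 1.11610440e+00,  2.64668472e-01,  1.60519532e+00, -1.03991842e-05,
        1.27370538e+00, -3.68947009e-02]), 'joint_velocities': array([-0.00068393, -0.00271834, -0.00241469,  0.00178426,  0.0008142 ,
        0.00140983]), 'effort': array([ 2.64277232e-04, -5.03617144e+01, -3.58071685e+01,  7.30355107e-02,
        2.32016231e-02, -2.66934080e-05]), 'eef_pos': array([273.74976403, 616.67341691, 403.54122455]), 'ee_rot': array([-2.35647630e-04,  2.07380988e-01,  9.78259755e-01, -9.59764145e-04]), 'ft_force': array([-0.3292015 , -0.43183087,  0.30450791]), 'torque': array([ 0.01173078, -0.01682001,  0.01750618]), 'grasp_force': 0.0, 'opening': 0.9998130205080376}
top [[-6.04540636e-03 -9.95293588e-01  9.67167381e-02  3.59932597e+02]
 [-9.99981573e-01  6.07064616e-03 -3.32907176e-05 -7.14493196e+01]
 [-5.53999057e-04 -9.67151571e-02 -9.95311947e-01  1.42236261e+03]
 [ 0.00000000e+00  0.00000000e+00  0.00000000e+00  1.00000000e+00]]
slide_base [(array([267., 184.,  90.,  60.]), 0.67), (array([139., 225.,  16.,  13.]), 0.33)]
coffee_tray [(arr
[... 644 characters left out ...]
4e-01 -4.79712751e-01  7.71575326e-01 -1.39005204e+03]
 [-7.39105228e-03 -8.47420816e-01 -5.30870355e-01  9.70440803e+02]
 [ 0.00000000e+00  0.00000000e+00  0.00000000e+00  1.00000000e+00]]
slide_base []
coffee_tray [(array([280., 199.,  46.,  21.]), 0.78), (array([276., 187.,  23.,  20.]), 0.42)]
catch_bar [(array([264., 201.,  39.,  25.]), 0.58)]
lug_front []
espresso_mug [(array([303., 230.,  30.,  35.]), 0.74), (array([233., 163.,  21.,  12.]), 0.57), (array([275., 186.,  22.,  15.]), 0.49)]
canister [(array([303., 229.,  28.,  39.]), 0.96)]
food_tin [(array([266., 242.,  23.,  29.]), 0.73)]
timer [(array([271., 198.,  82.,  53.]), 0.16)]
big_mug [(array([343., 242.,  36.,  35.]), 0.84)]
```

View pics/top0.png

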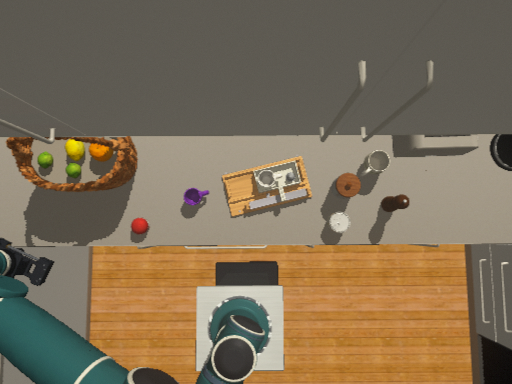

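View pics/side0.png

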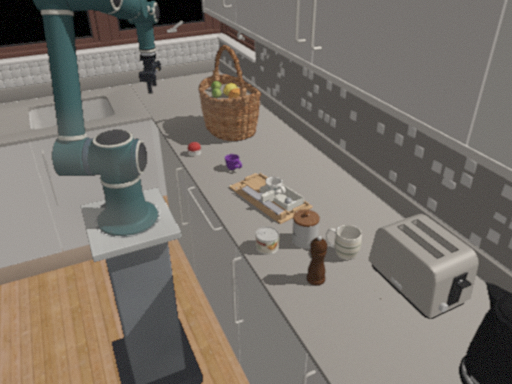

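Top view: slide at about (267,187), turned so its +y end is at the left and lower. The white mug in the tray is at (267,180), and the purple look-alike is at (195,196), outside the slide. The tin is at (339,222), canister (347,185), big mug (377,161), red timer (139,226). I'm choosing the slide at (267,187), the only one, and cropping close to check.

```bash
python3 - <<'E'
from h import *
a=cv2.imread('pics/top0.png')[150:224,215:320];b=cv2.imread('pics/side0.png')[168:225,222:322]
A=cv2.resize(a,None,fx=7.6,fy=7.6,interpolation=cv2.INTER_CUBIC);cv2.imwrite('pics/c1.png',A)
B=cv2.resize(b,None,fx=8,fy=8,interpolation=cv2.INTER_CUBIC);cv2.imwrite('pics/c2.png',B)
E
```

```text
(no output)
```

View pics/c1.png

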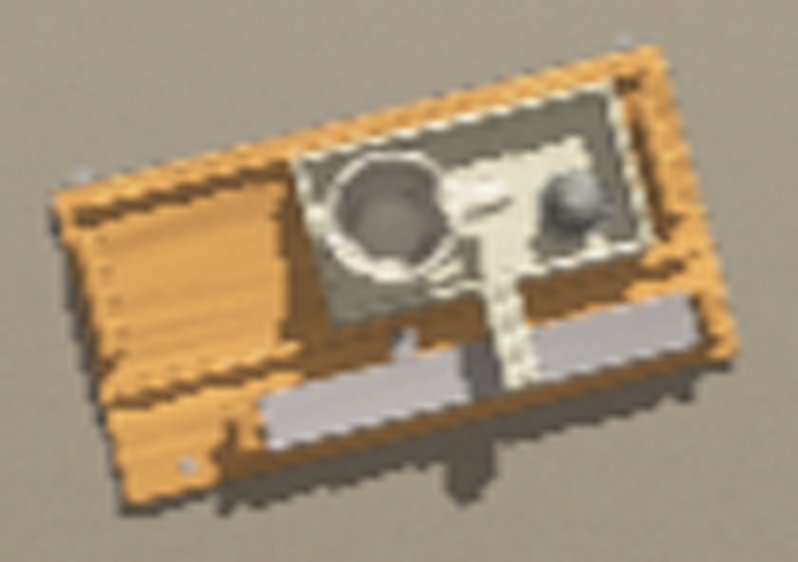

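View pics/c2.png

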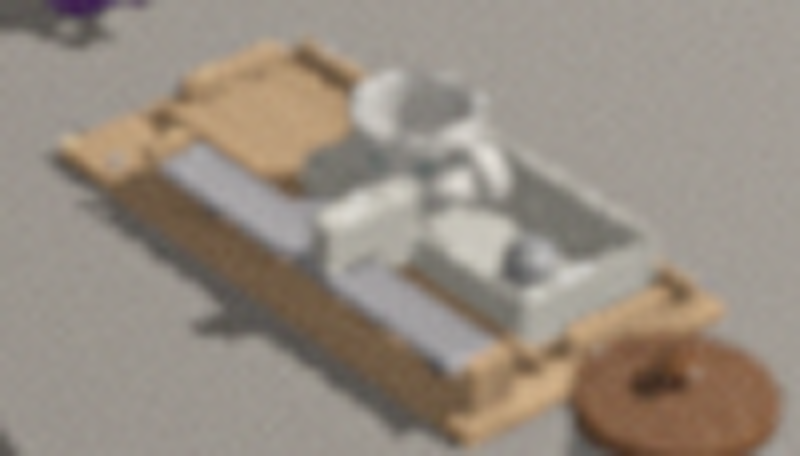

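```bash
cat > fit.py <<'E'
from h import *
from scipy.optimize import least_squares
class L(dict): pass
P={n:capture(n) for n in('top','side')}
def un(n,u):
    s,o=(7.6,(215,150)) if n=='top' else (8,(222,168)); return (np.array(u)+.5)/s-.5+o
obs=[('top',(-66,69,32),(262,397)),('top',(-94,69,32),(270,448)),('top',(-66,-146,32),(690,295)),('top',(-94,-146,32),(697,342)),
('top',(58,-167,20),(660,48)),('top',(58,143,20),(58,195)),('top',(-102,143,10),(125,510)),('top',(-102,-167,10),(735,355)),
('side',(-94,69,32),(163,165)),('side',(-66,69,32),(205,143)),('side',(-94,-146,32),(445,369)),('side',(-102,143,10),(60,150)),('side',(-102,-167,10),(460,443)),('side',(58,-167,10),(722,308))]
tr=[('top',(42,80,38),(290,158)),('top',(42,-80,38),(612,85)),('top',(-42,-80,38),(655,240)),('top',(-42,80,38),(335,325)),('top',(-95,8,62),(507,388)),('top',(-95,-8,62),(540,380)),
('side',(-95,8,62),(318,222)),('side',(-95,-8,62),(333,262)),('side',(-42,-80,38),(530,295)),('side',(42,-80,38),(655,245))]
def W(q,X): 
    c,s=np.cos(q[2]),np.sin(q[2]); return np.array([q[0]+c*X[0]-s*X[1],q[1]+s*X[0]+c*X[1],X[2]])
def f(q):
    r=[proj(P[n],W(q,X))[0]-un(n,u) for n,X,u in obs]
    r+=[proj(P[n],W(q,(X[0],X[1]+q[3],X[2])))[0]-un(n,u) for n,X,u in tr]
    return np.concatenate(r)
R=least_squares(f,[560,-100,.2,-45],loss='soft_l1',x_scale=[10,10,.1,10]);q=R.x
print(q.round(3));print(R.fun.reshape(-1,2).round(1).tolist() if 0 else f(q).reshape(-1,2).round(1).tolist())
np.save('q.npy',q)
print('lug face',W(q,(-78,q[3]-8,49)),'bar',W(q,(-80,-60,32)))
E
python3 fit.py
```

```text
[ 5.39506e+02 -8.49860e+01  2.38000e-01 -5.57470e+01]
[[-0.4, -0.4], [0.4, 0.3], [-0.1, -1.0], [0.9, 0.2], [0.5, -1.4], [-0.6, -0.9], [0.8, -0.6], [1.2, -0.3], [-1.3, -0.5], [-0.9, -0.2], [-0.0, -0.5], [-1.1, -1.1], [0.2, -1.2], [-0.2, -0.6], [0.7, -0.3], [0.3, -1.0], [0.4, 0.4], [0.3, -0.3], [0.6, 0.2], [0.6, 0.2], [-1.8, -1.0], [-0.9, -4.1], [-1.6, 0.7], [-0.4, -1.2]]
lug face [ 478.73688723 -165.32812012   49.        ] bar [ 475.90965543 -162.15807949   32.        ]
```

```bash
cat > to.py <<'E'
import sys
from h import *
from scipy.spatial.transform import Rotation as Ro
q=np.load('q.npy');c,s=np.cos(q[2]),np.sin(q[2]);A=np.array([[c,-s],[s,c]])
S=get_state();w=S['ee_rot'];R=Ro.from_quat([w[1],w[2],w[3],w[0]]);p=S['eef_pos']
print('t',S['time'],'tip slide',(A.T@(p[:2]-q[:2])).round(1),'z',round(p[2]-166,1),'F slide',(A.T@S['ft_force'][:2]).round(1),S['ft_force'][2].round(1),'open',S['opening'].round(2))
if len(sys.argv)>3:
    x,y,z=map(float,sys.argv[1:4]); t=np.r_[q[:2]+A@[x,y],z+166]
    T=Ro.from_matrix(np.c_[[c and -c*-1*1.0,s,0],[ -s,c,0],[0,0,1]]) # slide frame
    G=Ro.from_matrix(np.c_[[-c,-s,0],[-s,c,0],[0,0,-1]])
    print('shift cm',(R.inv().apply(t-p)/10).round(2),'turn deg',(R.inv()*G).as_rotvec(degrees=True).round(1))
E
sed -i '/T=Ro.from_matrix/d' to.py
python3 to.py -80 -88 110
python3 - <<'E'
from h import *
q=np.load('q.npy');c,s=np.cos(q[2]),np.sin(q[2]);A=np.array([[c,-s],[s,c]])
a=capture('top')
for n,u,z in(('canister',(347,185),115),('tin',(339.5,222.5),58),('mug',(376,161),90)): print(n,A.T@(ray(a,u,z)[:2]-q[:2]))
E
```

```text
canister [ -99.20568367 -276.46443748]
tin [-220.16013738 -229.18448259]
mug [ -39.84764663 -405.5458614 ]Traceback (most recent call last):
  File "to.py", line 6, in <module>
    print('t',S['time'],'tip slide',(A.T@(p[:2]-q[:2])).round(1),'z',round(p[2]-166,1),'F slide',(A.T@S['ft_force'][:2]).round(1),S['ft_force'][2].round(1),'open',S['opening'].round(2))
                                                                                                                                                                   ^^^^^^^^^^^^^^^^^^
AttributeError: 'float' object has no attribute 'round'
```

```bash
sed -i "s/S\['opening'\].round(2)/S['opening']/" to.py; python3 to.py -80 -88 110
```

```text
t 1.15 tip slide [-92.6 744.8] z 238.7 F slide [ 0.3 -0.4] 0.5 open 0.9967788216738043
shift cm [-51.78 -65.23  12.87] turn deg [  0.    0.  -37.6]
```

```bash
python3 -m jog '[[0,-10,-13,0,0,0,-8],[0,-20,-26,0,0,0,-15],[0,-30,-38,0,0,0,-23],[0,-38,-48,0,0,0,-30],[0,-38,-48,0,0,0,-37.6]]' 10; python3 to.py -80 -90 110
```

```text
time: 1.78
eef_pos: [350.8, 312.2, 405.0]
ee_rot: [0.001, -0.121, 0.993, 0.0]
ft_force: [0.8, 0.7, -1.0]
opening: 0.455
grasp_force: 0.0
t 1.775 tip slide [-89.8 430.5] z 239.0 F slide [1.  0.5] -1.0 open 0.4547049547736435
shift cm [ -0.68 -52.05  12.89] turn deg [0.  0.1 0.3]
```

```bash
python3 -m jog '[[0,0,-6,0,0,0,0],[0,0,-12,0,0,0,0],[0,0,-18,0,0,0,0],[0,0,-24,0,0,0,0],[0,-0.5,-30,0,0,0,0]]' ;python3 -m jog '[[0,0,-6,1,0,0,0],[0,0,-12,3,0,0,0],[0,0,-18,5,0,0,0],[0,0,-22,8,0,0,0],[0,-0.2,-22,10,0,0,0]]' ; python3 to.py -80 -90 75
```

```text
time: 2.4
eef_pos: [426.3, 21.8, 405.3]
ee_rot: [0.001, -0.119, 0.993, -0.0]
ft_force: [0.6, -0.5, -0.1]
opening: 0.003
grasp_force: 0.0
time: 3.02
eef_pos: [480.4, -192.4, 303.6]
ee_rot: [-0.0, -0.117, 0.993, -0.0]
ft_force: [0.1, -0.1, -0.4]
opening: 0.006
grasp_force: 0.0
t 3.025 tip slide [-82.7 -90.5] z 137.6 F slide [ 0.1 -0.1] -0.4 open 0.005527935495287557
shift cm [-0.27  0.05  6.26] turn deg [-0.  -0.  -0.2]
```

```bash
python3 -m jog '[[0,-0.3,0,3,0,0,-0.2],[0,-0.3,0,6,0,0,-0.2],[0,-0.3,0,7.5,0,0,-0.2],[0,-0.3,0,8.5,0,0,-0.2],[0,-0.3,0,8.5,0,0,-0.2]]' ; python3 to.py -80 -90 34; python3 - <<'E'
from h import *
a=capture('top')['frame'][140:240,215:355];b=capture('side')['frame'][155:255,222:342]
f=lambda i,w:cv2.resize(i,(w,460),interpolation=cv2.INTER_CUBIC)
cv2.imwrite('pics/d1.png',cv2.resize(b,(720,600),interpolation=cv2.INTER_CUBIC)[:,:,::-1])
E
```

```text
time: 3.65
eef_pos: [483.3, -188.8, 219.6]
ee_rot: [-0.0, -0.121, 0.993, 0.0]
ft_force: [-0.2, -0.3, -0.3]
opening: 0.008
grasp_force: 0.0
t 3.65 tip slide [-79.2 -87.7] z 53.6 F slide [-0.2 -0.2] -0.3 open 0.008401541023168011
shift cm [ 0.09 -0.23  1.96] turn deg [ 0.  -0.   0.2]
```

View pics/d1.png

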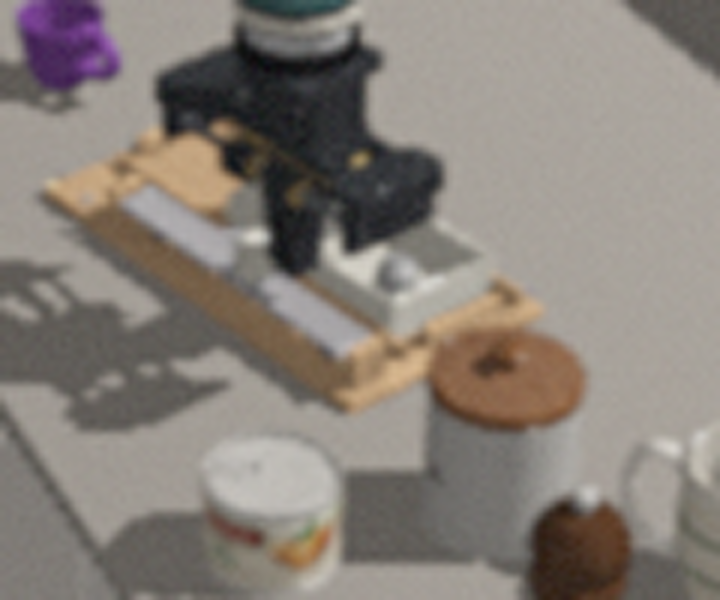

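The fingertip, at crop (290,268), hangs over the bar just behind the lug (255,255), clear of canister and mug. I'll lower onto the bar next.

```bash
python3 -m jog '[[0,0,-0.2,0.8,0,0,0],[0,0,-0.2,1.4,0,0,0],[0,0,-0.2,1.8,0,0,0],[0,0,-0.2,2.3,0,0,0],[0,0,-0.2,2.6,0,0,0]]' ; python3 to.py -80 -90 21;python3 -m jog '[[0,0,0,0.2,0,0,0],[0,0,0,0.4,0,0,0],[0,0,0,0.6,0,0,0],[0,0,0,0.6,0,0,0]]' ; python3 to.py -80 -90 21
```

```text
time: 4.38
eef_pos: [483.7, -190.9, 193.7]
ee_rot: [-0.0, -0.121, 0.993, 0.0]
ft_force: [-1.1, 1.1, 4.0]
opening: 0.007
grasp_force: 2.0
t 4.375 tip slide [-79.2 -89.7] z 27.7 F slide [-0.8  1.4] 4.0 open 0.007377193920752727
shift cm [ 0.08 -0.03  0.67] turn deg [ 0.  -0.   0.2]
time: 4.88
eef_pos: [483.7, -190.9, 187.8]
ee_rot: [-0.0, -0.121, 0.993, 0.0]
ft_force: [-2.3, 0.7, 5.5]
opening: 0.004
grasp_force: 2.7
t 4.875 tip slide [-79.2 -89.7] z 21.8 F slide [-2.1  1.3] 5.5 open 0.003875413049930775
shift cm [ 0.08 -0.03  0.08] turn deg [ 0.  -0.   0.2]
```

```bash
python3 -m jog '[[0,0,0.3,0.1,0,0,0],[0,0,0.6,0.1,0,0,0],[0,0,0.9,0.1,0,0,0],[0,0,1.2,0.1,0,0,0],[0,0,1.6,0.1,0,0,0]]' ; python3 to.py -80 0 21;python3 -m jog '[[0,0,0.4,0,0,0,0],[0,0,0.8,0,0,0,0],[0,0,1.2,0,0,0,0],[0,0,1.6,0,0,0,0],[0,0,2,0,0,0,0]]' ; python3 to.py -80 0 21
```

```text
time: 5.5
eef_pos: [481.4, -176.7, 188.1]
ee_rot: [0.002, -0.121, 0.993, -0.002]
ft_force: [0.1, -6.7, 5.9]
opening: 0.004
grasp_force: 4.0
t 5.5 tip slide [-78.1 -75.4] z 22.1 F slide [-1.5 -6.6] 5.9 open 0.003828218068879765
shift cm [0.16 7.55 0.07] turn deg [-0.3  0.2  0.3]
time: 6.12
eef_pos: [476.7, -157.2, 188.1]
ee_rot: [0.002, -0.121, 0.993, -0.002]
ft_force: [1.6, -6.6, 5.1]
opening: 0.009
grasp_force: 4.0
t 6.125 tip slide [-78.1 -55.4] z 22.1 F slide [ 0.  -6.8] 5.1 open 0.008821888221900376
shift cm [0.17 5.54 0.08] turn deg [-0.3  0.2  0.3]
```

```bash
python3 -m jog '[[0,0.1,0.4,0.1,0,0,0],[0,0.1,0.8,0.1,0,0,0],[0,0.1,1.2,0.1,0,0,0],[0,0.1,1.6,0.1,0,0,0],[0,0.1,2,0.1,0,0,0]]' ; python3 to.py -80 0 21;python3 -m jog '[[0,0,0.4,0,0,0,0],[0,0,0.8,0,0,0,0],[0,0,1.2,0,0,0,0],[0,0,1.6,0,0,0,0],[0,0,2,0,0,0,0]]' ; python3 to.py -80 0 21
```

```text
time: 6.75
eef_pos: [471.8, -138.3, 187.9]
ee_rot: [0.003, -0.121, 0.993, -0.003]
ft_force: [0.7, -7.2, 7.4]
opening: 0.006
grasp_force: 4.6
t 6.75 tip slide [-78.4 -35.8] z 21.9 F slide [-1.  -7.1] 7.4 open 0.006032337308672029
shift cm [0.14 3.59 0.07] turn deg [-0.3  0.3  0.3]
time: 7.38
eef_pos: [467.0, -118.8, 187.9]
ee_rot: [0.003, -0.121, 0.993, -0.002]
ft_force: [2.3, -7.6, 7.9]
opening: 0.006
grasp_force: 4.6
t 7.375 tip slide [-78.4 -15.8] z 21.9 F slide [ 0.4 -7.9] 7.9 open 0.006086082946819839
shift cm [0.15 1.58 0.08] turn deg [-0.3  0.4  0.3]
```

```bash
python3 -m jog '[[0,0,0.4,0,0,0,0],[0,0,0.8,0,0,0,0],[0,0,1.2,0,0,0,0],[0,0,1.5,0,0,0,0],[0,0,1.7,0,0,0,0]]' ; python3 to.py -80 0 21;python3 -m jog '[[0,0,-0.2,0,0,0,0],[0,0,-0.6,0,0,0,0],[0,0,-0.8,-0.4,0,0,0],[0,0,-0.8,-1.0,0,0,0],[0,0,-0.8,-2,0,0,0]]' ; python3 to.py -80 0 21;python3 -m jog '[[0,0,0,-1.5,0,0,0],[0,0,0,-4,0,0,0],[0,0,0,-8,0,0,0],[0,0,0,-13,0,0,0],[0,0,0,-18,0,0,0]]'
```

```text
time: 8.0
eef_pos: [463.0, -102.2, 187.9]
ee_rot: [0.003, -0.121, 0.993, -0.002]
ft_force: [2.0, -7.3, 6.5]
opening: 0.007
grasp_force: 4.6
t 8.0 tip slide [-78.4   1.3] z 21.9 F slide [ 0.2 -7.6] 6.5 open 0.007097786751258614
shift cm [ 0.16 -0.13  0.09] turn deg [-0.3  0.4  0.3]
time: 8.62
eef_pos: [461.9, -108.5, 205.6]
ee_rot: [-0.001, -0.121, 0.993, 0.0]
ft_force: [-0.4, 0.2, 0.5]
opening: 0.003
grasp_force: 0.0
t 8.625 tip slide [-81.   -4.5] z 39.6 F slide [-0.3  0.3] 0.5 open 0.002961720868022362
shift cm [-0.1   0.45  1.86] turn deg [ 0.  -0.1  0.3]
time: 9.25
eef_pos: [461.6, -108.5, 387.5]
ee_rot: [-0.0, -0.121, 0.993, -0.0]
ft_force: [1.0, 0.2, -0.5]
opening: 0.009
grasp_force: 0.0
```

```bash
python3 -m jog '[[0,0,4,0,0,0,0],[0,0,10,0,0,0,0],[0,0,16,0,0,0,0],[0,0,22,0,0,0,0],[0,0,22,0,0,0,0]]' >/dev/null; python3 - <<'E'
from h import *
a=capture('top')['frame'][145:230,210:325];b=capture('side')['frame'][160:230,222:322]
f=lambda i:cv2.resize(i,(400,300),interpolation=cv2.INTER_CUBIC)
cv2.imwrite('pics/e1.png',np.hstack([f(a),f(b)])[:,:,::-1])
E
```

```text
(no output)
```

View pics/e1.png

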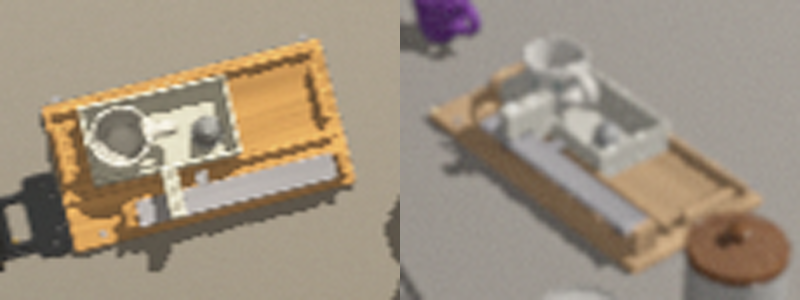

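The tray is at the far end: its lug, at (175,190), is past the tongue, at (202,176). The bar is up, the mug is standing and the robot is clear.

```bash
python3 -c "
from rig import job_done; print(job_done())"
```

```text
the job is handed in; nothing more can be done
None
```

I pressed the bar down about 10 mm and held it while pushing the tray past the tongue, then let it spring up; the last picture shows the tray locked with the mug standing, and the job is handed in (no verdict was returned).

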